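# Gauge the platen gap of a pellet press

## Task

The ram of the small pellet press has been set and I want to read the gap between its two platens. Pull the clear front guard all the way down, pick up the steel taper gauge by its black handle, and slide its thin end straight in from the front, level and flat on the lower platen near the middle, until it drags snugly between the two platens, without forcing it. Finish with the gauge still gripped and held at that depth so that I can read it: do not let go, and leave the other things on the bench alone.

Things in the scene. Friction and masses are not known exactly. Their poses are not given: they have to be found in the camera images.
- press: grey and blue bench-top pellet press, 160 x 260 x 205 mm, fixed; origin on the bench top, front faces its own -x, z up. Pump lever (to y = -0.17 m) and round dial (x = -0.05, y = -0.15, z = 0.16 m, radius 29 mm) on its right, knob (to y = +0.16 m) on its left. Crown x = -0.056 to 0.02, z = 0.152 to 0.188 m (ram end to 0.21); side shields at y = +/-0.126 m, from x = -0.093 m back
- lower_platen: lower steel platen, fixed, 90 mm (press x) by 130 mm (press y); its top face is 0.095 m above the bench and reaches from x = -0.068 (front edge) to +0.022 m in the press frame. The body's origin is 21 mm below the top face, at press x = 0
- platen_mouth (a point): middle of the front edge of the lower platen's top face, axes as the press: the gauge goes in here along +x
- upper_platen: upper steel platen, fixed, same outline as the lower one and straight above it; origin at the middle of the front edge of its flat underside, so its height above platen_mouth is the gap (4.5 to 8.5 mm, differs each time)
- guard (a joint): drop-front guard, clear panel in an aluminium frame 236 mm wide, hinged at its bottom: 0 = shut (upright), grows as its top comes toward the robot and down, 1.54 rad = fully down on its stop (level). A friction hinge holds it wherever it is left; it takes about 3 to 8 N at the bar
- guard_bar (a point): middle of the black round pull bar (10 mm thick, 90 mm long along press y) on the guard's free edge, 155 mm from the hinge; 30 mm clear between bar and panel. Its z axis points from the hinge to the bar. With the guard shut it stands 0.205 m above the bench with free air above
- guard_hinge (a point): middle of the guard's hinge axis (along press y), fixed on the press at x = -0.105, z = 0.050 m of the press frame
- gauge: steel taper gauge, 194 mm, 0.12 kg, lying flat; origin under the middle of the handle, x to the thin end, z up. Black handle 20 mm wide, 18 mm high, x = -44 to 40 mm. Blade 14 mm wide, flat underside level with the handle's, top sloping from 16 mm thick (x = 40) to 2 mm at the tip (x = 150 mm): 2 + 0.127 d mm thick d mm behind the tip. A 6 to 15 N push makes it snug; over 60 N forces it
- gauge_grip (a point): middle of the gauge's handle, 9 mm above its underside, axes as the gauge
- gauge_tip (a point): thin end of the gauge, on its underside, 150 mm ahead of its origin, axes as the gauge
- pc_tower: black computer tower, fixed obstacle left of the press: 330 mm deep (x), 95 mm wide, 280 mm high, origin under its middle; swing the arm round in front of it
- screwdriver: red-handled screwdriver, bystander
- cal_disc: small round reference disc, bystander
- jar_boric: white jar with blue lid, 92 mm high, bystander
- jar_wax: smaller white jar with white lid, 78 mm high, bystander

How it is judged:
On the way, in this order (a step that is already met when the one before it is completed fails the run):
1. the guard is pulled all the way down (value of joint guard above 1.42 rad), for 0.2 s.
2. the gauge is picked up off the bench in the fingers (height (world z) of gauge_grip above 0.05 m and contact force between the fingers and gauge above 1 N), for 0.2 s.
3. the gauge's tip is between the platens (x of gauge_tip in the frame of platen_mouth above 0.008 m and z of gauge_tip in the frame of platen_mouth between -0.003 and 0.008 m), for 0.1 s.
At the end, for the whole second after the job is handed in: The guard is down (over 1.42 rad); the gauge is gripped (over 2 N), still, and pressed by both platens at once (over 1 N each), its tip 12 to 70 mm behind their front edge, within 30 mm of the middle, straight in within 0.15 rad and level within 0.05 rad (value of joint guard above 1.42 rad and contact force between gauge and upper_platen above 1 N and contact force between gauge and lower_platen above 1 N and contact force between the fingers and gauge above 2 N and x of gauge_tip in the frame of platen_mouth between 0.012 and 0.07 m and y of gauge_tip in the frame of platen_mouth between -0.03 and 0.03 m and angle between the x axis of gauge and the x axis of press, either way round below 0.15 rad and angle between gauge's own z axis and vertical below 0.05 rad and linear speed of gauge below 0.01 m/s); the arm keeps its last pose, push and grip.
It fails at once if the gauge is forced: over 60 N on a platen (contact force between gauge and upper_platen above 60 N or contact force between gauge and lower_platen above 60 N).
It fails at once if another thing on the bench is moved by more than 20 mm (distance of any of screwdriver, cal_disc, jar_boric, jar_wax from where it was at the start of the episode above 0.02 m).
It also fails if it takes over 64 s, if anything falls off the work surface, if the arm or the gripper's body presses on something with over 40 N, if the wrist force passes 120 N, or if a joint passes its speed limit or range.

## Robot

A 6-joint arm with a two-finger parallel gripper is mounted at the origin on a cart in front of the work surface, level with it; the furniture and walls round the work are solid. World frame = base frame: x ahead of the robot, y to its left, z up, the work surface at z = 0. Lengths are in m, angles in rad, forces in N, time in s.
With the tool pointing down it reaches from about 0.35 to 0.975 m from the base axis. Payload 4.9 kg.
Tool frame: the origin (TCP) lies at the very end of the fingers, on their centre line; the grasp point (between the pads) lies 19 mm behind it; z points along the fingers, y is the line along which they close (so a half turn about z gives the same grasp; the last joint's range is limited). The gripper opens to 85 mm and grips with 20 to 120 N. Pads are 22 mm wide; open, the fingers measure 114 mm over their backs; the gripper's body (76 mm by 85 mm) begins 54 mm behind the grasp point. The pads swing forward as they close: fully open they stand 13 mm farther back than shut.
Start: joints at [-1.298, 0.053, 1.613, -0, 1.476, -0.119], TCP at [0.239, -0.578, 0.231] pointing down, gripper open.
Joint ranges: [-3.01, 3.01], [-1.01, 2.22], [0.06, 2.58], [-1.02, 4.17], [0.09, 2.62], [-3.14, 3.14]. Speed limits (rad/s): [2.57, 2.57, 3.14, 3.14, 3.14, 3.14].

## Interface

Orientations are given as a rotation vector (axis times angle).
In Python, from station import get_obs, optics, ctrl gives the robot as it stands.
- The arm moves only by the shell command python3 -m pendant 'ROWS' [FORCE]. ROWS is JSON, a list of rows, each a list of 3 entries, a list of its own where there are three numbers: the shift along the tool's x, y, z in mm, then the turn, a rotation vector about the tool's x, y, z in rad, then the opening, from 0 (shut) to 1 (fully open). A call has 1 to 12 rows; each row shifts and turns the commanded pose from where the row before left it, along the tool's axes as they then stand; what a row does not reach is not made up. A row lasts 1/12 s, in which the tool goes at most 41.7 mm and 7.16 degrees, less where a joint would pass 70% of its speed; a pose out of reach is approached as far as the arm can. A call is refused whole if a number of a shift passes 41.7 or a number of a turn 0.125, either way. A call with a gripper value outside its range is refused whole. The fingers move at their own pace and stop on an object; FORCE is the grip in N (left out, the last holds). Time passes only in rows, so rows that do not move let the fingers close. It gives the time, the measured TCP pose, the force, the opening and the grip force at its end, in the units of the state.
- get_obs(): the state, without advancing time (a new reading comes with each control period).
- optics.get_image(name): name is "side" or "top"; returns the picture (384x512x3 uint8, red, green, blue); there is no depth.
- optics.camera_model(name): a dict with "fx", "fy", "cx", "cy" (pixels), "cam_to_world" (4x4, takes a point from camera to world coordinates). Camera axes: x right, y up, looking along -z (the intrinsics and any distortion apply to the point x, -y, -z); pixel columns grow to the right and rows downward; lengths in m; the calibration is good to about 2 mm. A picture is of the moment at which its call begins. camera_model takes no time and is no camera call.
- ctrl.finish_job(): hands the job in; it is judged then, once.
The state is a dict: "t": time; "q": joint angles; "dq": joint speeds; "effort": joint torques, N m; "tool_pos": TCP position; "tool_rot": TCP orientation; "contact_force": force on the tool from outside, world axes, zero at the start; "wrist_torque": the same for the moment, N m; "opening": finger opening in m; "grip_force": force on a finger pad.
Only numpy, scipy, OpenCV 4.12 (cv2) and the standard library are available. Lean on these libraries where they do the work, as an engineer would, in place of code of your own. Each camera call takes 0.05 s, during which the arm holds its last target. There are 200 camera calls.

## Working session

There is one attempt and no reset: what is moved stays moved. The work goes in short steps, Python scripts to look and compute and a shell command to move; the robot and the scene stay as the last step left them, time stands still between calls to the robot, and variables do not carry over. Pictures are saved under pics/ and viewed, at most 10 in all, crops included, and the job is handed in when it is done.

```bash
mkdir -p pics; ls; python3 - <<'E'
from station import get_obs, optics, ctrl
import cv2,numpy as np
for n in("side","top"):
    im=optics.get_image(n); cv2.imwrite(f"pics/{n}0.png",im[...,::-1])
    m=optics.camera_model(n); print(n,{k:(np.round(v,4).tolist()) for k,v in m.items() if not isinstance(v,str)})
o=get_obs(); print({k:np.round(v,3).tolist() for k,v in o.items()})
E
```

```text
pics
side {'fx': 427.7295, 'fy': 427.7295, 'cx': 252.0748, 'cy': 191.782, 'cam_to_world': [[-0.6688, 0.661, -0.3402, 0.036], [-0.7434, -0.5962, 0.3032, 0.2231], [-0.0024, 0.4557, 0.8901, 1.3859], [0.0, 0.0, 0.0, 1.0]]}
top {'fx': 439.9015, 'fy': 439.9015, 'cx': 252.53, 'cy': 196.4563, 'cam_to_world': [[0.0183, 0.9974, -0.0696, 0.3943], [-0.9997, 0.0191, 0.0119, -0.188], [0.0132, 0.0694, 0.9975, 1.7209], [0.0, 0.0, 0.0, 1.0]]}
{'t': 0.1, 'q': [-1.298, 0.053, 1.614, 0.0, 1.476, -0.119], 'dq': [-0.001, -0.001, -0.003, 0.001, 0.001, -0.001], 'effort': [0.0, -39.49, -37.136, 0.0, 0.004, -0.0], 'tool_pos': [0.238, -0.577, 0.23], 'tool_rot': [-3.08, -0.611, 0.0], 'contact_force': [0.323, 0.325, 0.83], 'wrist_torque': [0.025, -0.018, 0.032], 'grip_force': 0.0, 'opening': 0.085}
```

View pics/side0.png

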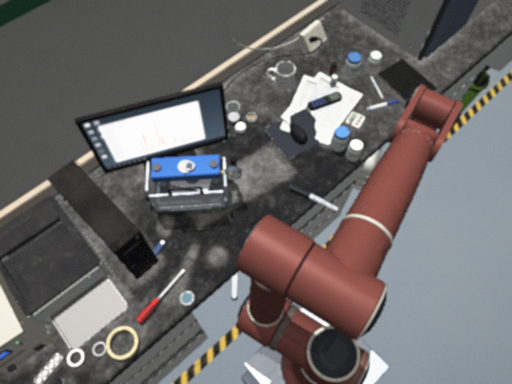

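View pics/top0.png

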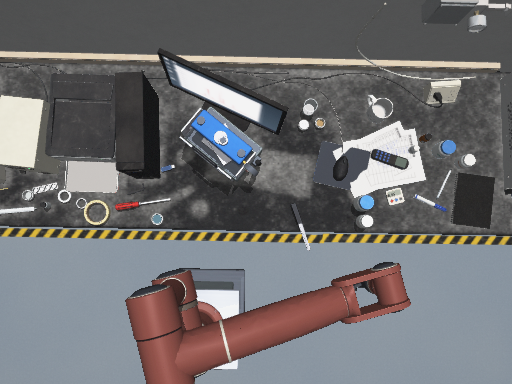

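The press (blue crown) is at about (222,138) in top and (188,170) in side. The gauge is at about (301,226) in top and (315,198) in side, with its light blade pointing towards the robot. I'll look at enlarged crops of both.

```bash
python3 - <<'E'
import cv2,numpy as np
t=cv2.imread("pics/top0.png");s=cv2.imread("pics/side0.png")
a=cv2.resize(t[95:255,165:325],(800,800),interpolation=cv2.INTER_CUBIC)[:, :]
a=cv2.resize(t[95:255,165:325],(590,590),interpolation=cv2.INTER_CUBIC)
cv2.imwrite("pics/topc.png",a)
b=cv2.resize(s[140:230,130:350],(792,324),interpolation=cv2.INTER_CUBIC)
cv2.imwrite("pics/sidec.png",b)
E
```

```text
(no output)
```

View pics/topc.png

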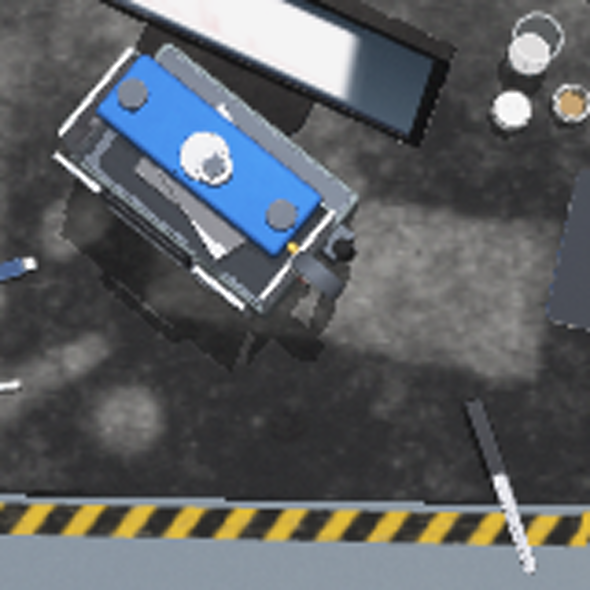

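View pics/sidec.png

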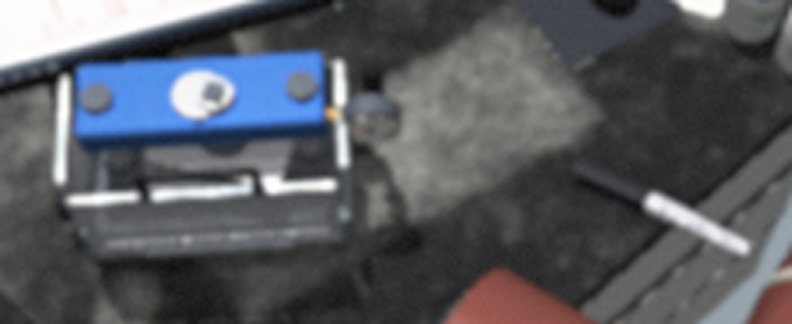

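The crops show the guard bar, which is black, running from (105,193) to (190,265) in the top crop. The gauge handle goes from (472,402) to (500,475), and the tip is at (530,570). I'll turn these into positions next.

```bash
cat > h.py <<'E'
import cv2,numpy as np
from station import get_obs, optics
from scipy.spatial.transform import Rotation as R
def ray(n,p):
    m=optics.camera_model(n);T=np.array(m["cam_to_world"])
    d=T[:3,:3]@np.array([(p[0]-m["cx"])/m["fx"],-(p[1]-m["cy"])/m["fy"],-1]);return T[:3,3],d
def onz(n,p,z):
    o,d=ray(n,p);return o+d*(z-o[2])/d[2]
def tri(p,q):
    (a,u),(b,v)=ray("top",p),ray("side",q)
    s=np.linalg.lstsq(np.c_[u,-v],b-a,rcond=None)[0];x,y=a+s[0]*u,b+s[1]*v
    return (x+y)/2,np.linalg.norm(x-y)
def proj(n,P):
    m=optics.camera_model(n);T=np.array(m["cam_to_world"]);c=T[:3,:3].T@(np.array(P)-T[:3,3])
    return m["cx"]+m["fx"]*c[0]/-c[2],m["cy"]-m["fy"]*c[1]/-c[2]
E
python3 - <<'E'
from h import *
np.set_printoptions(precision=4,suppress=True)
t=cv2.imread("pics/top0.png");s=cv2.imread("pics/side0.png")
for n,im,roi in(("top",t,(170,100,270,180)),("side",s,(130,140,250,220))):
    x0,y0,x1,y1=roi;h=cv2.cvtColor(im,cv2.COLOR_BGR2HSV);m=cv2.inRange(h,(100,130,60),(125,255,255))
    k=np.zeros_like(m);k[y0:y1,x0:x1]=m[y0:y1,x0:x1]
    c=max(cv2.findContours(k,0,2)[0],key=cv2.contourArea);b=cv2.boxPoints(cv2.minAreaRect(c))
    w=np.array([onz(n,p,.188) for p in b]);print(n,b,"\n",w,w.mean(0),[np.linalg.norm(w[i]-w[i-1]) for i in range(4)])
    e=w[0]-w[1];f=w[1]-w[2];e=e if np.linalg.norm(e)>np.linalg.norm(f) else f;print("y axis deg",np.degrees(np.arctan2(e[1],e[0])))
T=lambda x,y:(x/3.6875+165-.4,y/3.6875+95-.4)
S=lambda x,y:(x/3.6+130-.4,y/3.6+140-.4)
print("bar ends",[onz("top",T(*p),.205) for p in((105,193),(190,265))],[onz("side",S(*p),.205) for p in((145,185),(258,178))])
for nm,p,q,z in(("hback",(472,402),(578,170),.009),("junction",(499,475),(645,203),.016),("tip",(530,570),(746,249),.002)):
    print(nm,onz("top",T(*p),z),onz("side",S(*q),z),tri(T(*p),S(*q)))
g=cv2.cvtColor(t,cv2.COLOR_BGR2GRAY);m=np.zeros_like(g);m[222:252,296:312]=(g[222:252,296:312]>170)*255
# stripes dropped by saturation
m[cv2.cvtColor(t,cv2.COLOR_BGR2HSV)[...,1]>60]=0
c=max(cv2.findContours(m,0,2)[0],key=cv2.contourArea);b=cv2.boxPoints(cv2.minAreaRect(c));print(b,[onz("top",p,.008) for p in b])
E
```

```text
top [[189.84   125.12  ]
 [203.3906 108.4424]
 [252.6706 148.4824]
 [239.12   165.16  ]] 
 [[ 0.7493  0.0194  0.188 ]
 [ 0.8101 -0.0268  0.188 ]
 [ 0.6706 -0.2037  0.188 ]
 [ 0.6105 -0.1572  0.188 ]] [ 0.7101 -0.0921  0.188 ] [np.float64(0.2245696648932233), np.float64(0.0763449642929717), np.float64(0.22526552885374582), np.float64(0.07596366661359608)]
y axis deg 51.75421392763227
side [[149.8241 157.0103]
 [219.5828 152.9069]
 [221.0104 177.1758]
 [151.2517 181.2793]] 
 [[ 0.8142 -0.0212  0.188 ]
 [ 0.6728 -0.2016  0.188 ]
 [ 0.5995 -0.1461  0.188 ]
 [ 0.7371  0.0287  0.188 ]] [ 0.7059 -0.0851  0.188 ] [np.float64(0.09186240238056101), np.float64(0.22918249456130296), np.float64(0.09191899884298195), np.float64(0.22244199678683543)]
y axis deg 51.90841638461444
bar ends [array([0.6687, 0.0037, 0.205 ]), array([ 0.602, -0.078,  0.205])] [array([0.6604, 0.0087, 0.205 ]), array([ 0.6003, -0.068 ,  0.205 ])]
hback [ 0.4889 -0.3653  0.009 ] [ 0.4845 -0.3622  0.009 ] (array([ 0.489 , -0.367 , -0.0033]), np.float64(0.0013277880430876804))
junction [ 0.4122 -0.3939  0.016 ] [ 0.4111 -0.3828  0.016 ] (array([ 0.4148, -0.3946, -0.0061]), np.float64(0.006166878405367035))
tip [ 0.3129 -0.4294  0.002 ] [ 0.3123 -0.4268  0.002 ] (array([ 0.313 , -0.4299, -0.0038]), np.float64(0.0010797676928132505))
[[298.4 224.2]
 [301.4 223.2]
 [310.1 249.3]
 [307.1 250.3]] [array([ 0.4091, -0.3889,  0.008 ]), array([ 0.4132, -0.4006,  0.008 ]), array([ 0.3128, -0.4354,  0.008 ]), array([ 0.3088, -0.4238,  0.008 ])]
```

The two views agree: the crown comes out at 76 x 225 mm, with the press x axis at -38.2°. Next I'll check the tower corner and compute the guard approach in tool axes.

```bash
cat >> h.py <<'E'
YAW=np.radians(51.8)-np.pi/2; PO=np.array([.7243,-.1032,0])
PR=R.from_euler("z",YAW)
def P(x,y,z): return PO+PR.apply([x,y,z])
def goto(pos,xyaw):  # tool-down pose: turn first, then shift (tool axes, mm)
    o=get_obs();C=R.from_rotvec(o["tool_rot"])
    G=R.from_euler("z",np.radians(xyaw))*R.from_euler("x",np.pi)
    print("turn",np.round((C.inv()*G).as_rotvec(),4),"then shift",np.round(1000*G.inv().apply(np.array(pos)-o["tool_pos"]),1))
E
python3 - <<'E'
from h import *
print(onz("top",(157,178),.28),onz("top",(143,73),.28),onz("side",(128,243),.28), onz("side",(157,258),0))
print("mouth",P(-.068,0,.095),"bar",P(-.105,0,.205),"bar down",P(-.26,0,.05))
print("proj bar ends",proj("top",P(-.105,.045,.205)),proj("top",P(-.105,-.045,.205)),proj("side",P(-.105,.045,.205)),proj("side",P(-.105,-.045,.205)))
goto(P(-.105,-.015,.186),51.8)
E
```

```text
[0.5496639  0.10958806 0.28      ] [0.90094465 0.16790816 0.28      ] [0.56909147 0.20424099 0.28      ] [0.59391865 0.15728097 0.        ]
mouth [ 0.67086173 -0.06114823  0.095     ] bar [ 0.64178503 -0.03826712  0.205     ] bar down [0.51997721 0.05758618 0.05      ]
proj bar ends (np.float64(194.977697673746), np.float64(146.7186902913052)) (np.float64(214.95271095474163), np.float64(163.01151133835026)) (np.float64(171.06800577354744), np.float64(186.81903522354034)) (np.float64(199.93429467107362), np.float64(185.10898387532168))
turn [-0.0017 -0.0007 -0.5123] then shift [657.9 -16.3  44.2]
```

The tower's near corner leaves about 30 mm of clearance if I grip the bar off-centre towards press -y. I'm moving now: lift, turn, then travel.

```bash
python3 -m pendant '[[[0,0,-10],[0,0,-0.1025],0.6],[[0,0,-10],[0,0,-0.1025],0.6],[[0,0,-10],[0,0,-0.1025],0.6],[[0,0,-10],[0,0,-0.1025],0.6],[[0,0,-10],[0,0,-0.1025],0.6],[[36,-1,0],[0,0,0],0.6],[[36,-1,0],[0,0,0],0.6],[[36,-1,0],[0,0,0],0.6],[[36,-1,0],[0,0,0],0.6],[[36,-1,0],[0,0,0],0.6],[[36,-1,0],[0,0,0],0.6],[[36,-1,0],[0,0,0],0.6]]' 40
python3 -m pendant '[[[36,-1,0],[0,0,0],0.6],[[36,-1,0],[0,0,0],0.6],[[36,-1,0],[0,0,0],0.6],[[36,-1,0],[0,0,0],0.6],[[36,-1,0],[0,0,0],0.6],[[36,-1,0],[0,0,0],0.6],[[36,-1,0],[0,0,0],0.6],[[36,-1,0],[0,0,0],0.6],[[36,-1,0],[0,0,0],0.6],[[36,-1,0],[0,0,0],0.6],[[36,-1,0],[0,0,0],0.6],[[0,0,0],[0,0,0],0.6]]'
python3 - <<'E'
from h import *
goto(P(-.109,-.025,.186),51.8)
t=optics.get_image("top")[...,::-1];s=optics.get_image("side")[...,::-1]
cv2.imwrite("pics/m1.png",np.hstack([cv2.resize(t[100:200,160:260],(400,400),interpolation=2),cv2.resize(s[130:230,130:230],(400,400),interpolation=2)]))
E
```

```text
t: 1.1
tool_pos: [0.3895, -0.3735, 0.2807]
tool_rot: [-2.825, -1.372, 0.0]
contact_force: [-0.2, 0.5, 0.1]
opening: 0.0514
grip_force: 0.0
t: 2.1
tool_pos: [0.6271, -0.0522, 0.2801]
tool_rot: [-2.82, -1.379, -0.001]
contact_force: [0.3, -0.9, -0.4]
opening: 0.0511
grip_force: 0.0
turn [-0.0019 -0.0018  0.0058] then shift [-4.9 -1.1 94.1]
```

View pics/m1.png

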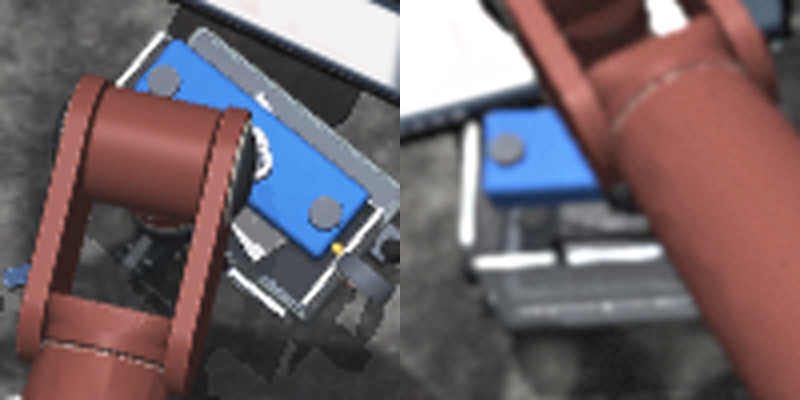

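The arm hides the bar. The white guard frame strip is still visible, from (217.5,167.5) to (231,178) in top, with its left end at (149,195) in side. I'll use it to check the press position.

```bash
python3 - <<'E'
from h import *
for z in(.165,.17,.18,.205):
    f=lambda n,p:np.round(PR.inv().apply(onz(n,p,z)-PO),4)
    print(z,f("top",(231,178)),f("top",(217.5,167.5)),"side left",f("side",(149,195.5)),f("side",(170,194)))
# from first crops: left strip top end
T=lambda x,y:(x/3.6875+165-.4,y/3.6875+95-.4)
for z in(.165,.18,.205): print(z,[np.round(PR.inv().apply(onz("top",T(*p),z)-PO),4) for p in((57,155),(97,190),(193,265),(242,306))])
E
```

```text
0.165 [-0.1076 -0.1173  0.165 ] [-0.109  -0.0563  0.165 ] side left [-0.1101  0.122   0.165 ] [-0.1092  0.0551  0.165 ]
0.17 [-0.1079 -0.1178  0.17  ] [-0.1093 -0.057   0.17  ] side left [-0.1127  0.1208  0.17  ] [-0.1118  0.0542  0.17  ]
0.18 [-0.1085 -0.1188  0.18  ] [-0.1099 -0.0584  0.18  ] side left [-0.1179  0.1184  0.18  ] [-0.117   0.0524  0.18  ]
0.205 [-0.1101 -0.1212  0.205 ] [-0.1115 -0.0618  0.205 ] side left [-0.1308  0.1125  0.205 ] [-0.13    0.0478  0.205 ]
0.165 [array([-0.1081,  0.1177,  0.165 ]), array([-0.1099,  0.0659,  0.165 ]), array([-0.1074, -0.0524,  0.165 ]), array([-0.1081, -0.1142,  0.165 ])]
0.18 [array([-0.109,  0.114,  0.18 ]), array([-0.1108,  0.0627,  0.18  ]), array([-0.1083, -0.0545,  0.18  ]), array([-0.1091, -0.1157,  0.18  ])]
0.205 [array([-0.1106,  0.1077,  0.205 ]), array([-0.1124,  0.0573,  0.205 ]), array([-0.1099, -0.058 ,  0.205 ]), array([-0.1107, -0.1183,  0.205 ])]
```

The frame fits at z = 0.165 with its ends at ±0.118 m, so the press origin shifts about 3 mm to the front. I'm descending on the bar and gripping it.

```bash
sed -i 's/PO=np.array(\[.7243,-.1032,0\])/PO=np.array([.7220,-.1013,0])/' h.py
python3 -m pendant '[[[-5,-1,20],[0,0,0],0.6],[[0,0,20],[0,0,0],0.6],[[0,0,20],[0,0,0],0.6],[[0,0,20],[0,0,0],0.6],[[0,0,14],[0,0,0],0.6],[[0,0,0],[0,0,0],0.6],[[0,0,0],[0,0,0],0.0],[[0,0,0],[0,0,0],0.0],[[0,0,0],[0,0,0],0.0],[[0,0,0],[0,0,0],0.0],[[0,0,0],[0,0,0],0.0],[[0,0,0],[0,0,0],0.0]]' 40
```

```text
t: 3.2
tool_pos: [0.6217, -0.0605, 0.1895]
tool_rot: [2.825, 1.372, 0.002]
contact_force: [-4.8, 0.8, 5.8]
opening: 0.0085
grip_force: 39.2
```

```bash

python3 -m pendant '[[[0,-19.8,1.3],[0,0,0],0],[[0,-19.5,3.8],[0,0,0],0],[[0,-18.9,6.2],[0,0,0],0],[[0,-17.9,8.7],[0,0,0],0],[[0,-16.7,10.8],[0,0,0],0],[[0,-15.1,12.9],[0,0,0],0]]'
python3 -m pendant '[[[0,0,0],[0,0,0],0]]'
```

```text
t: 3.7
tool_pos: [0.5386, 0.0052, 0.1465]
tool_rot: [2.819, 1.37, 0.009]
contact_force: [2.9, -4.3, 1.5]
opening: 0.0082
grip_force: 40.4
t: 3.78
tool_pos: [0.5352, 0.0077, 0.1427]
tool_rot: [-2.824, -1.374, -0.001]
contact_force: [-1.7, 3.6, -2.4]
opening: 0.0082
grip_force: 40.1
```

```bash

python3 -m pendant '[[[0,-13.3,14.7],[0,0,0],0],[[0,-11.4,16.3],[0,0,0],0],[[0,-9.2,17.6],[0,0,0],0],[[0,-6.8,18.7],[0,0,0],0]]'
python3 -m pendant '[[[0,-4.4,19.5],[0,0,0],0],[[0,-1.9,19.7],[0,0,0],0],[[0,0,3],[0,0,0],0],[[0,0,0],[0,0,0],0]]'
python3 - <<'E'
from h import *
t=optics.get_image("top")[...,::-1];s=optics.get_image("side")[...,::-1]
cv2.imwrite("pics/m2.png",np.hstack([cv2.resize(t[100:200,160:260],(400,400),interpolation=2),cv2.resize(s[130:230,130:230],(400,400),interpolation=2)]))
E
```

```text
t: 4.12
tool_pos: [0.5062, 0.0308, 0.0781]
tool_rot: [2.822, 1.372, 0.005]
contact_force: [2.0, -3.1, 3.1]
opening: 0.0081
grip_force: 41.5
t: 4.45
tool_pos: [0.5011, 0.0346, 0.0351]
tool_rot: [2.824, 1.372, 0.002]
contact_force: [1.3, -1.9, 1.1]
opening: 0.0085
grip_force: 44.9
```

View pics/m2.png

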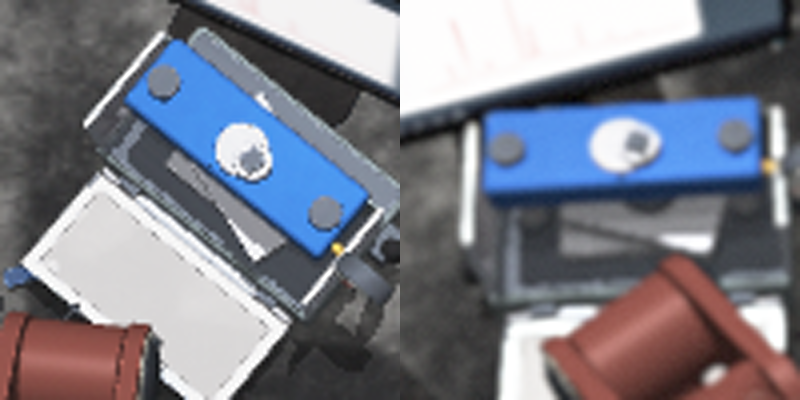

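Both views show the guard lying flat in front of the press. I'm opening a little and lifting straight up.

```bash

python3 -m pendant '[[[0,0,0],[0,0,0],0.3],[[0,0,0],[0,0,0],0.3],[[0,0,0],[0,0,0],0.3],[[0,0,0],[0,0,0],0.3],[[0,0,-20],[0,0,0],0.3],[[0,0,-35],[0,0,0],0.3],[[0,0,-40],[0,0,0],0.3],[[0,0,-40],[0,0,0],0.3],[[0,0,-40],[0,0,0],0.6],[[0,0,-10],[0,0,0],0.6],[[0,0,0],[0,0,0],0.6]]'
python3 - <<'E'
from h import *
g=[.450,-.380,.015]; goto(g,19.2)
a=np.radians(-160.8);u=np.array([np.cos(a),np.sin(a),0])
# reproject handle centre & ends in both views
for d in(-.044,.040): print(proj("top",np.array([.45,-.38,.018])+d*u),proj("side",np.array([.45,-.38,.018])+d*u))
t=optics.get_image("top");cv2.imwrite("pics/top2.png",t[...,::-1])
gr=cv2.cvtColor(t,6)
m=np.zeros_like(gr);m[195:230,285:312]=(gr[195:230,285:312]<255)*1
print(gr[200:228:2,288:308])
E
```

```text
t: 5.47
tool_pos: [0.502, 0.0352, 0.2244]
tool_rot: [2.822, 1.371, 0.013]
contact_force: [-0.1, -0.3, 0.1]
opening: 0.0512
grip_force: 0.0
turn [ 0.006  -0.0073  0.5694] then shift [-185.6  375.   209.4]
(np.float64(292.91310654079376), np.float64(202.79981209646184)) (np.float64(289.6485761465856), np.float64(183.84611387787595))
(np.float64(299.79870900065106), np.float64(223.40106778007748)) (np.float64(310.64636400057026), np.float64(193.78863787143857))
[[ 51  53  54  55  56  53  50  50  57  65  70  62  61  61  65  65  59  55
   51  50]
 [ 48  49  49  51  56  56  52  54  52  55  51  48  51  52  51  50  51  51
   51  55]
 [ 49  48  43  72  86  83  84  82  50  53  53  50  52  54  53  53  52  53
   55  57]
 [ 51  50  34  39  86  83  82  84  61  48  51  49  48  48  49  50  51  53
   54  53]
 [ 48  46  48  31  41  82  82  83  82  48  55  53  49  47  52  52  52  51
   50  54]
 [ 50  50  49  36  27  68  79  80  81  85  38  53  50  51  55  55  54  50
   55  63]
 [ 49  49  50  51  35  23  80  80  80  81  74  48  50  52  51  50  49  52
   52  51]
 [ 53  55  51  47  46  32  30  78  79  78  80  48  47  48  46  47  48  46
   46  50]
 [ 53  52  52  54  50  40  28  49  79  79  77  85  40  48  47  49  47  47
   48  48]
 [ 56  54  57  57  57  57  39  27  72  79  78  78  75  50  47  47  47  48
   48  49]
 [ 56  61  58  52  50  48  47  34  23  83  77  77  76  56  52  51  51  48
   48  49]
 [ 58  55  54  51  48  47  46  48  30  44  76  77  80  84  51  51  51  51
   50  47]
 [ 58  55  51  49  51  49  49  48  35  33 111 236 234 228 148  65  58  52
   49  51]
 [ 63  61  64  61  59  56  51  51  50  48  35 234 233 231 225  72  46  48
   47  45]]
```

The handle edges in the new image match the predicted ends to within about 1 px. I'm going to the gauge.

```bash

python3 -m pendant '[[[0,0,0],[0,0,0.114],0.6],[[0,0,0],[0,0,0.114],0.6],[[0,0,0],[0,0,0.114],0.6],[[0,0,0],[0,0,0.114],0.6],[[0,0,0],[0,0,0.114],0.6],[[-17,34,0],[0,0,0],0.6],[[-17,34,0],[0,0,0],0.6],[[-17,34,0],[0,0,0],0.6],[[-17,34,0],[0,0,0],0.6],[[-17,34,0],[0,0,0],0.6],[[-17,34,0],[0,0,0],0.6],[[-17,34,0],[0,0,0],0.6]]'
python3 -m pendant '[[[-17,34,0],[0,0,0],0.6],[[-17,34,0],[0,0,0],0.6],[[-17,34,0],[0,0,0],0.6],[[-15,35,0],[0,0,0],0.6],[[0,0,35],[0,0,0],0.6],[[0,0,35],[0,0,0],0.6],[[0,0,35],[0,0,0],0.6],[[0,0,35],[0,0,0],0.6],[[0,0,35],[0,0,0],0.6],[[0,0,0],[0,0,0],0.6],[[0,0,0],[0,0,0],0.6]]'
python3 - <<'E'
from h import *
goto([.450,-.380,.003],19.2)
E
```

```text
t: 6.52
tool_pos: [0.4633, -0.2294, 0.2156]
tool_rot: [-3.094, -0.522, 0.006]
contact_force: [0.3, 0.4, 1.1]
opening: 0.0512
grip_force: 0.0
t: 7.43
tool_pos: [0.445, -0.3766, 0.0394]
tool_rot: [-3.09, -0.521, 0.008]
contact_force: [0.0, -0.1, 0.1]
opening: 0.0509
grip_force: 0.0
turn [-0.0091  0.0039 -0.0008] then shift [ 3.6  4.8 36.4]
```

```bash

python3 -m pendant '[[[4,5,10],[-0.009,0.004,0],0.6],[[0,0,12],[0,0,0],0.6],[[0,0,10],[0,0,0],0.6],[[0,0,4],[0,0,0],0.6],[[0,0,0],[0,0,0],0.6],[[0,0,0],[0,0,0],0.6]]' 80
python3 -m pendant '[[[0,0,0],[0,0,0],0],[[0,0,0],[0,0,0],0],[[0,0,0],[0,0,0],0],[[0,0,0],[0,0,0],0],[[0,0,0],[0,0,0],0],[[0,0,0],[0,0,0],0]]' 80
```

```text
t: 7.93
tool_pos: [0.4533, -0.3832, 0.0083]
tool_rot: [3.09, 0.521, 0.008]
contact_force: [-0.1, -0.8, -0.1]
opening: 0.051
grip_force: 0.0
t: 8.43
tool_pos: [0.454, -0.3838, 0.0093]
tool_rot: [3.088, 0.521, 0.01]
contact_force: [-0.6, 0.7, 6.1]
opening: 0.0176
grip_force: 79.4
```

```bash

python3 -m pendant '[[[0,0,-10],[0,0,0],0],[[0,0,-30],[0,0,0],0],[[0,0,-40],[0,0,0],0],[[0,0,-40],[0,0,0],0],[[0,0,0],[0,0,0],0],[[0,0,0],[0,0,0],0]]' 80
python3 - <<'E'
from h import *
t=optics.get_image("top")[...,::-1];s=optics.get_image("side")[...,::-1]
print(get_obs()["tool_pos"],proj("top",get_obs()["tool_pos"]),proj("side",get_obs()["tool_pos"]))
cv2.imwrite("pics/m3.png",np.hstack([cv2.resize(t[170:270,260:360],(400,400),interpolation=2),cv2.resize(s[150:250,270:370],(400,400),interpolation=2)]))
E
```

```text
t: 8.93
tool_pos: [0.454, -0.384, 0.132]
tool_rot: [3.084, 0.52, 0.014]
contact_force: [0.6, -0.8, -2.4]
opening: 0.0174
grip_force: 78.6
[ 0.45183288 -0.38169075  0.12694776] (np.float64(300.37702973091734), np.float64(212.16051006213257)) (np.float64(303.7318985476285), np.float64(173.49406572657193))
```

View pics/m3.png

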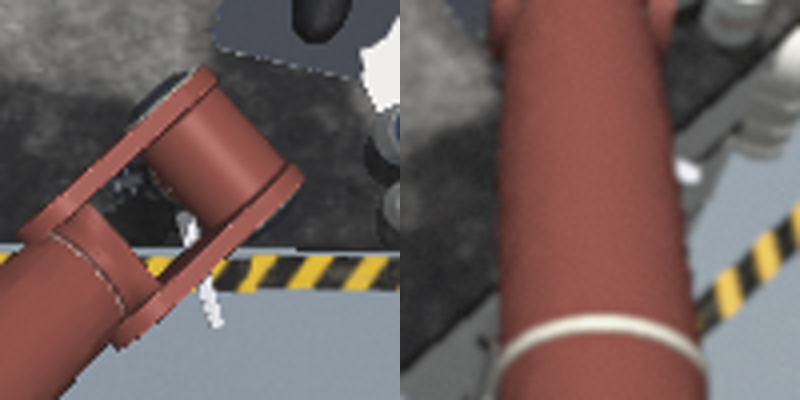

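The gauge is off the bench and held, with its tip at (314.5,251) in top and about (342,193) in side. I'm lifting and turning it to the press heading; the tool x heading should end up at 141.8°.

```bash

python3 -m pendant '[[[0,0,-35],[0,0,0],0],[[0,0,-35],[0,0,0],0],[[0,0,-35],[0,0,0],0],[[0,0,-35],[0,0,-0.119],0],[[0,0,0],[0,0,-0.119],0],[[0,0,0],[0,0,-0.119],0],[[0,0,0],[0,0,-0.119],0],[[0,0,0],[0,0,-0.119],0],[[0,0,0],[0,0,-0.119],0],[[0,0,0],[0,0,-0.119],0],[[0,0,0],[0,0,-0.119],0],[[0,0,0],[0,0,-0.119],0]]' 80
python3 -m pendant '[[[0,0,0],[0,0,-0.119],0],[[0,0,0],[0,0,-0.119],0],[[0,0,0],[0,0,-0.119],0],[[0,0,0],[0,0,-0.119],0],[[0,0,0],[0,0,-0.119],0],[[0,0,0],[0,0,-0.119],0],[[0,0,0],[0,0,-0.119],0],[[0,0,0],[0,0,-0.119],0],[[0,0,0],[0,0,-0.119],0],[[0,0,0],[0,0,0],0],[[0,0,0],[0,0,0],0]]'
python3 - <<'E'
from h import *
print(get_obs()["q"].round(2) if hasattr(get_obs()["q"],"round") else get_obs()["q"],tri((314.5,251.2),(342,193)))
goto(P(-.262,-.015,.27),141.8)
E
```

```text
t: 10.03
tool_pos: [0.4506, -0.3804, 0.2643]
tool_rot: [2.389, 2.035, 0.0]
contact_force: [0.8, -0.5, -2.1]
opening: 0.0172
grip_force: 78.6
t: 10.95
tool_pos: [0.4509, -0.3807, 0.2653]
tool_rot: [1.029, 2.964, -0.004]
contact_force: [-0.2, 0.1, -2.3]
opening: 0.0174
grip_force: 78.5
[-0.83 -0.05  1.66 -0.    1.53 -1.73] (array([ 0.31483646, -0.43365578,  0.11209969]), np.float64(0.009211231405969465))
turn [-0.0009  0.0051 -0.0016] then shift [221.7 372.2  -4.7]
```

```bash

python3 -m pendant '[[[18.5,31,0],[0,0.005,0],0],[[18.5,31,0],[0,0,0],0],[[18.5,31,0],[0,0,0],0],[[18.5,31,0],[0,0,0],0],[[18.5,31,0],[0,0,0],0],[[18.5,31,0],[0,0,0],0],[[18.5,31,0],[0,0,0],0],[[18.5,31,0],[0,0,0],0],[[18.5,31,0],[0,0,0],0],[[18.5,31,0],[0,0,0],0],[[18.5,31,0],[0,0,0],0],[[18.5,31,0],[0,0,0],0]]'
python3 -m pendant '[[[0,0,25],[0,0,0],0],[[0,0,25],[0,0,0],0],[[0,0,25],[0,0,0],0],[[0,0,20],[0,0,0],0],[[0,0,20],[0,0,0],0],[[0,0,15],[0,0,0],0],[[0,0,0],[0,0,0],0],[[0,0,0],[0,0,0],0],[[0,0,0],[0,0,0],0]]'
python3 - <<'E'
from h import *
goto(P(-.262,-.015,.105),141.8)
t=optics.get_image("top")[...,::-1];s=optics.get_image("side")[...,::-1]
cv2.imwrite("pics/top4.png",t);cv2.imwrite("pics/side4.png",s)
tt=P(-.11,-.015,.096);print(proj("top",tt),proj("side",tt))
cv2.imwrite("pics/m4.png",np.hstack([cv2.resize(t[110:210,160:260],(400,400),interpolation=2),cv2.resize(s[140:240,130:230],(400,400),interpolation=2)]))
E
```

```text
t: 11.95
tool_pos: [0.506, 0.0501, 0.2653]
tool_rot: [1.03, 2.965, -0.005]
contact_force: [1.2, -0.1, -1.9]
opening: 0.0177
grip_force: 78.6
t: 12.7
tool_pos: [0.5074, 0.0478, 0.1371]
tool_rot: [1.026, 2.964, -0.004]
contact_force: [-0.5, 1.2, -0.8]
opening: 0.0174
grip_force: 78.6
turn [-0.001   0.0053  0.0003] then shift [ 1.2  0.6 32.1]
(np.float64(209.45300164347796), np.float64(163.8275060801937)) (np.float64(194.57137332685775), np.float64(203.05154042505916))
```

View pics/m4.png

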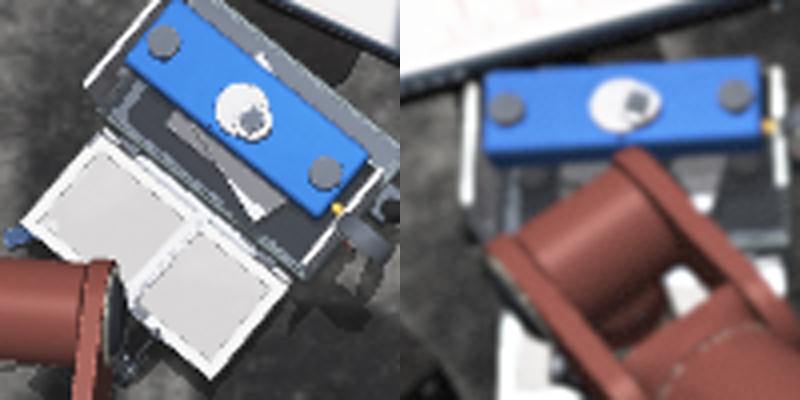

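The blade is visible in top, with its tip near (211,164), in line with the platen about 15 mm right of middle as planned. I'll check the carried tilt before lowering.

```bash
python3 - <<'E'
from h import *
o=get_obs();N=R.from_rotvec(o["tool_rot"])
for g in([3.088,.521,.010],[3.09,.521,.008],[3.084,.52,.014]):
    z=N.apply(R.from_rotvec(g).inv().apply([0,0,1])); print("gauge z in press axes",np.round(PR.inv().apply(z),4))
# tip height by triangulating: bright blade tip in top
T=(160+203/4,110+214/4)
for zz in(.12,.128,.135):print(zz,np.round(PR.inv().apply(onz("top",T,zz)-PO),4))
E
python3 -m pendant '[[[0,0,12],[0,0,0],0],[[0,0,12],[0,0,0],0],[[0,0,7],[0,0,0],0],[[0,0,0],[0,0,0],0],[[0,0,0],[0,0,0],0],[[0,0,0],[0,0,0],0]]'
python3 -m pendant '[[[0,0,0],[0,0,0],0],[[0,0,0],[0,0,0],0]]'
```

```text
gauge z in press axes [-0.0115  0.0108  0.9999]
gauge z in press axes [-0.0106  0.0086  0.9999]
gauge z in press axes [-0.0134  0.0153  0.9998]
0.12 [-0.1074 -0.0217  0.12  ]
0.128 [-0.1079 -0.0229  0.128 ]
0.135 [-0.1084 -0.024   0.135 ]
t: 13.3
tool_pos: [0.5071, 0.0476, 0.1053]
tool_rot: [1.025, 2.966, -0.005]
contact_force: [-0.1, -0.7, -1.8]
opening: 0.0173
grip_force: 78.7
t: 13.47
tool_pos: [0.5075, 0.0476, 0.106]
tool_rot: [1.024, 2.965, -0.004]
contact_force: [0.1, 0.1, -2.1]
opening: 0.0173
grip_force: 78.7
```

```bash
python3 -m pendant '[[[0,4,0],[-0.01,0.011,-0.03],0],[[0,0,0],[0,0,0],0],[[-10,0,0],[0,0,0],0],[[-10,0,0],[0,0,0],0],[[-10,0,0],[0,0,0],0],[[-3,0,0],[0,0,0],0],[[0,0,0],[0,0,0],0],[[0,0,0],[0,0,0],0]]'
python3 -m pendant '[[[-3,0,0],[0,0,0],0],[[-3,0,0],[0,0,0],0],[[0,0,0],[0,0,0],0]]'
python3 -m pendant '[[[-3,0,0],[0,0,0],0],[[-3,0,0],[0,0,0],0],[[0,0,0],[0,0,0],0]]'
python3 - <<'E'
from h import *
o=get_obs();print(np.round(PR.inv().apply(o["tool_pos"]-PO),4),np.round(PR.inv().apply(o["contact_force"]),1))
goto(o["tool_pos"],141.8)
E
```

```text
t: 14.13
tool_pos: [0.5362, 0.0309, 0.105]
tool_rot: [-0.981, -2.98, -0.016]
contact_force: [-0.7, -0.1, -1.4]
opening: 0.0171
grip_force: 78.7
t: 14.38
tool_pos: [0.5412, 0.0275, 0.1052]
tool_rot: [-0.98, -2.982, -0.016]
contact_force: [0.3, -0.2, -2.5]
opening: 0.0175
grip_force: 78.7
t: 14.63
tool_pos: [0.5462, 0.0238, 0.1053]
tool_rot: [-0.981, -2.982, -0.016]
contact_force: [0.2, -0.7, -0.3]
opening: 0.0175
grip_force: 78.7
[-0.2155 -0.0104  0.1053] [ 0.6 -0.5 -0.3]
turn [ 0.0086 -0.0058  0.0312] then shift [0. 0. 0.]
```

```bash
python3 -m pendant '[[[-3,0,0],[0,0,0],0],[[-3,0,0],[0,0,0],0],[[-2,0,0],[0,0,0],0],[[0,0,0],[0,0,0],0],[[0,0,0],[0,0,0],0]]'
python3 -m pendant '[[[0,0,0.5],[0,0,0],0],[[0,0,0],[0,0,0],0],[[0,0,0],[0,0,0],0]]'
python3 -m pendant '[[[0,0,0.5],[0,0,0],0],[[0,0,0],[0,0,0],0],[[0,0,0],[0,0,0],0]]'
```

```text
t: 15.05
tool_pos: [0.5523, 0.0192, 0.105]
tool_rot: [-0.98, -2.981, -0.016]
contact_force: [-0.2, -0.1, -3.1]
opening: 0.0175
grip_force: 78.7
t: 15.3
tool_pos: [0.5522, 0.0194, 0.1046]
tool_rot: [-0.98, -2.981, -0.016]
contact_force: [0.9, -0.8, -1.2]
opening: 0.0175
grip_force: 78.7
t: 15.55
tool_pos: [0.5522, 0.0194, 0.1041]
tool_rot: [-0.98, -2.981, -0.016]
contact_force: [-0.4, 0.9, -0.8]
opening: 0.0171
grip_force: 78.7
```

```bash
for i in 1 2; do :; done
python3 -m pendant '[[[0,0,0.5],[0,0,0],0],[[0,0,0],[0,0,0],0],[[0,0,0],[0,0,0],0]]'|sed -n '2p;4p'
python3 -m pendant '[[[0,0,0.5],[0,0,0],0],[[0,0,0],[0,0,0],0],[[0,0,0],[0,0,0],0]]'|sed -n '2p;4p'
python3 -m pendant '[[[0,0,0],[0,0,0],0]]'|sed -n '2p;4p'
```

```text
tool_pos: [0.5522, 0.0194, 0.1036]
contact_force: [0.5, 0.4, -0.5]
tool_pos: [0.5522, 0.0194, 0.1031]
contact_force: [-0.8, 0.7, 0.3]
tool_pos: [0.5522, 0.0194, 0.1031]
contact_force: [-1.2, 0.7, -0.5]
```

```bash
cat > st.py <<'E'
from h import *
o=get_obs();print(round(o["t"],2),"pos",np.round(1000*PR.inv().apply(o["tool_pos"]-PO),1),"F",np.round(PR.inv().apply(o["contact_force"]),1),"M",np.round(PR.inv().apply(o["wrist_torque"]),2),"grip",round(o["grip_force"],1))
E
python3 st.py
python3 -m pendant '[[[0,0,-1.5],[0,0,0],0],[[0,0,0],[0,0,0],0],[[0,0,0],[0,0,0],0]]'>/dev/null; python3 st.py
python3 -m pendant '[[[0,0,0],[0,0,0],0]]'>/dev/null; python3 st.py
python3 -m pendant '[[[0,0,1.5],[0,0,0],0],[[0,0,0],[0,0,0],0],[[0,0,0],[0,0,0],0]]'>/dev/null; python3 st.py
python3 -m pendant '[[[0,0,0.5],[0,0,0],0],[[0,0,0],[0,0,0],0],[[0,0,0],[0,0,0],0]]'>/dev/null; python3 st.py
```

```text
16.13 pos [-208.1  -10.1  103.1] F [-1.3 -0.2 -0.5] M [ 0.01 -0.01  0.03] grip 78.8
16.38 pos [-208.   -10.2  104.5] F [ 0.7  0.2 -1.5] M [ 0.09 -0.05  0.05] grip 78.7
16.47 pos [-208.1  -10.3  104.5] F [ 0.5  0.7 -1.4] M [ 0.05 -0.02  0.03] grip 78.7
16.72 pos [-208.   -10.2  103.1] F [-0.2  1.   0.1] M [-0.01 -0.06 -0.01] grip 78.8
16.97 pos [-208.1  -10.1  102.7] F [-0.9  1.1  0.7] M [ 0.01 -0.12 -0.03] grip 78.9
```

The gauge touches the lower platen at a TCP height of about 103.2 mm. I'm advancing in small steps and watching the force.

```bash
python3 -m pendant '[[[0,0,-0.4],[0,0,0],0],[[-3,0,0],[0,0,0],0],[[0,0,0],[0,0,0],0]]'>/dev/null; python3 st.py
python3 -m pendant '[[[-2,0,0],[0,0,0],0],[[0,0,0],[0,0,0],0]]'>/dev/null; python3 st.py
python3 -m pendant '[[[-2,0,0],[0,0,0],0],[[0,0,0],[0,0,0],0]]'>/dev/null; python3 st.py
python3 -m pendant '[[[-2,0,0],[0,0,0],0],[[0,0,0],[0,0,0],0]]'>/dev/null; python3 st.py
```

```text
17.22 pos [-204.7  -10.   103.1] F [-0.5 -0.1 -0.7] M [ 0.05 -0.16  0.01] grip 78.8
17.38 pos [-202.7  -10.   103. ] F [ 0.5 -0.8  0.1] M [ 0.05 -0.13 -0.02] grip 78.8
17.55 pos [-200.8  -10.   102.9] F [ 0.2 -0.  -0.4] M [-0.02 -0.15  0.02] grip 78.8
17.72 pos [-198.8   -9.9  102.9] F [-0.5  0.1 -0.6] M [-0.   -0.1  -0.03] grip 78.8
```

```bash
python3 -m pendant '[[[-2,0,0],[0,0,0],0],[[0,0,0],[0,0,0],0]]'>/dev/null; python3 st.py
python3 -m pendant '[[[-2,0,0],[0,0,0],0],[[0,0,0],[0,0,0],0]]'>/dev/null; python3 st.py
python3 -m pendant '[[[-2,0,0],[0,0,0],0],[[0,0,0],[0,0,0],0]]'>/dev/null; python3 st.py
python3 -m pendant '[[[-2,0,0],[0,0,0],0],[[0,0,0],[0,0,0],0]]'>/dev/null; python3 st.py
```

```text
17.88 pos [-196.8   -9.8  103. ] F [-0.6  1.  -0.4] M [-0.01 -0.12 -0.01] grip 78.9
18.05 pos [-194.8   -9.8  103. ] F [-0.8  0.2 -1.5] M [ 0.01 -0.14  0.03] grip 78.9
18.22 pos [-192.8   -9.7  102.9] F [-0.4  0.1 -0.2] M [-0.05 -0.07  0.02] grip 78.9
18.38 pos [-190.8   -9.6  102.9] F [ 0.3  1.  -0.6] M [-0.07 -0.08  0.01] grip 78.9
```

```bash
python3 -m pendant '[[[-2,0,0],[0,0,0],0],[[0,0,0],[0,0,0],0]]'>/dev/null; python3 st.py
python3 -m pendant '[[[-2,0,0],[0,0,0],0],[[0,0,0],[0,0,0],0]]'>/dev/null; python3 st.py
python3 -m pendant '[[[-2,0,0],[0,0,0],0],[[0,0,0],[0,0,0],0]]'>/dev/null; python3 st.py
python3 -m pendant '[[[-2,0,0],[0,0,0],0],[[0,0,0],[0,0,0],0]]'>/dev/null; python3 st.py
```

```text
18.55 pos [-188.8   -9.6  102.9] F [ 0.5 -0.   0.5] M [-0.02 -0.13 -0.01] grip 78.9
18.72 pos [-186.7   -9.5  102.9] F [-0.3 -0.9 -0.1] M [-0.01 -0.09  0.01] grip 78.9
18.88 pos [-184.8   -9.4  102.9] F [-0.5  0.5  0.3] M [-0.02 -0.06  0.03] grip 78.9
19.05 pos [-182.9   -9.4  102.8] F [-0.9  0.4  0.6] M [-0.05 -0.03 -0.01] grip 78.9
```

```bash
python3 -m pendant '[[[-2,0,0],[0,0,0],0],[[0,0,0],[0,0,0],0]]'>/dev/null; python3 st.py
python3 -m pendant '[[[-2,0,0],[0,0,0],0],[[0,0,0],[0,0,0],0]]'>/dev/null; python3 st.py
python3 -m pendant '[[[-1.5,0,0],[0,0,0],0],[[0,0,0],[0,0,0],0]]'>/dev/null; python3 st.py
python3 -m pendant '[[[-1.5,0,0],[0,0,0],0],[[0,0,0],[0,0,0],0]]'>/dev/null; python3 st.py
```

```text
19.22 pos [-181.4   -9.3  102.6] F [-3.2 -0.2  1.1] M [-0.04  0.33  0.01] grip 79.0
19.38 pos [-180.4   -9.3  102.2] F [-6.6  0.5  2. ] M [ 0.03  0.72 -0.02] grip 79.1
19.55 pos [-179.8   -9.3  101.9] F [-8.5  0.2  2.1] M [-0.01  1.08  0.  ] grip 79.1
19.72 pos [-179.2   -9.3  101.5] F [-11.4   0.3   2.4] M [-0.03  1.5   0.  ] grip 79.2
```

Snug contact began at a depth of about 39 mm, and the push is now 11 N. I'm holding here to check that it stays steady and level.

```bash
python3 -m pendant '[[[0,0,0],[0,0,0],0],[[0,0,0],[0,0,0],0],[[0,0,0],[0,0,0],0],[[0,0,0],[0,0,0],0],[[0,0,0],[0,0,0],0],[[0,0,0],[0,0,0],0],[[0,0,0],[0,0,0],0],[[0,0,0],[0,0,0],0]]'>/dev/null; python3 st.py
python3 - <<'E'
from h import *
o=get_obs();N=R.from_rotvec(o["tool_rot"])
for g in([3.088,.521,.010],[3.09,.521,.008]):
    print("gauge z",np.round(PR.inv().apply(N.apply(R.from_rotvec(g).inv().apply([0,0,1]))),4))
t=optics.get_image("top")[...,::-1];s=optics.get_image("side")[...,::-1]
cv2.imwrite("pics/m5.png",np.hstack([cv2.resize(t[110:210,160:260],(400,400),interpolation=2),cv2.resize(s[140:240,130:230],(400,400),interpolation=2)]))
E
```

```text
20.38 pos [-179.3   -9.3  101.6] F [-11.5  -0.4   2.3] M [ 0.    1.44 -0.04] grip 79.2
gauge z [0.0091 0.0038 1.    ]
gauge z [0.0101 0.0017 0.9999]
```

View pics/m5.png

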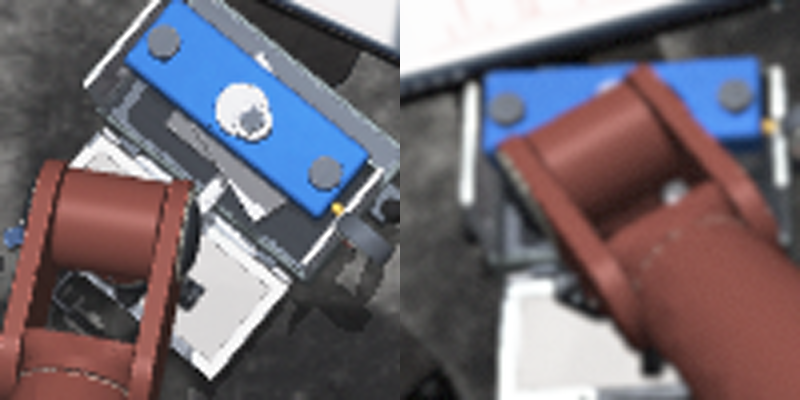

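```bash
python3 -c "
from station import ctrl
print(ctrl.finish_job())"
```

```text
the job is handed in; nothing more can be done
None
```

I handed in the job with the guard fully down and the gauge still gripped, its tip about 40 mm in between the platens (a gap of roughly 7 mm), level to about 0.01 rad and held with an 11 N push. The forces point to contact with both platens, but no verdict was shown.

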